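Draw a blind plug with a quarter-turn puller and pack it in the tray

ROBOT

A 6-joint arm with a two-finger parallel gripper is mounted at the origin on a cart in front of the work surface, level with it; the furniture and walls round the work are solid. World frame = base frame: x ahead of the robot, y to its left, z up, the work surface at z = 0. Lengths are in m, angles in rad, forces in N, time in s.
With the tool pointing down it reaches from about 0.35 to 0.775 m from the base axis. Payload 7.3 kg.
Tool frame: the origin (TCP) lies on the centre line of the jaws, within the pads' length; the fingertips stand 17 mm ahead of it and the grasp point (between the pads) lies 2 mm behind it (robot.tcp_to_tips is the distance from the TCP to the fingertips, in m); z points along the fingers, y is the line along which they close (so a half turn about z gives the same grasp; the last joint's range is limited). The gripper opens to 92 mm and grips with 3 to 60 N. Pads are 19 mm wide; open, the fingers measure 130 mm over their backs; the gripper's body (75 mm by 190 mm) begins 47 mm behind the grasp point.
Start: joints at [-1.401, 0.342, 1.524, -0, 1.275, -0.146], TCP at [0.163, -0.499, 0.244] pointing down, gripper open.
Joint ranges: [-2.53, 2.53], [-0.77, 2.02], [0.04, 2.7], [-1, 4.14], [0.28, 2.66], [-3.11, 3.11]. Speed limits (rad/s): [2.57, 2.57, 3.14, 3.14, 3.14, 3.14].

INTERFACE

Orientations are given as [roll, pitch, yaw] about the fixed x, y, z axes, in that order (R = Rz(yaw) Ry(pitch) Rx(roll)).
In Python, from cell import robot gives the robot as it stands. The module is installed in compiled form; this text tells all that it offers.
- The arm moves only by the tool carry_out, never from a script. Its argument "commands" is a list of rows, each a list of 3 entries, a list of its own where there are three numbers: the shift along the tool's x, y, z in m, then the turn about the tool's z in rad, then the opening, from 0 (shut) to 1 (fully open). In form: [[[dx, dy, dz], yaw, claw], ...]. A call has 1 to 20 rows; each row shifts and turns the commanded pose from where the row before left it, along the tool's axes as they then stand; what a row does not reach is not made up. A row lasts 1/8 s, in which the tool goes at most 62.5 mm and 10.7 degrees, less where a joint would pass 70% of its speed; a pose out of reach is approached as far as the arm can. A call is refused whole if a number of a shift passes 0.0625 or a number of a turn 0.188, either way. A call with a gripper value outside its range is refused whole. The fingers move at their own pace and stop on an object; "newtons" is the grip in N (left out, the last holds). Time passes only in rows, so rows that do not move let the fingers close. It gives the time, the measured TCP pose, the force, the opening and the grip force at its end, in the units of the state.
- robot.observe(): the state, without advancing time (a new reading comes with each control period).
- robot.read_camera(name): name is "side" or "top" or "wrist"; returns a dict with "pixels" (420x560x3 uint8, red, green, blue), "fx", "fy", "cx", "cy" (pixels), "view" (4x4, takes a point from world to camera coordinates); the wrist camera has in their place "T_tool_cam" (4x4, takes a point from camera to tool coordinates, whose origin is the TCP and whose axes are the flange's). Camera axes: x right, y up, looking along -z (the intrinsics and any distortion apply to the point x, -y, -z); pixel columns grow to the right and rows downward; lengths in m; the calibration is good to about 2 mm. A picture is of the moment at which its call begins: read the wrist's pose just before it. There is no depth.
- robot.hand_in(): hands the job in; it is judged then, once.
Trained networks look in a picture, given as the dict that the camera call returned (one of the last four; its "shot" number tells which), for a name from the list of things; names that differ only in an ending like _2 or _b are one class to them, and where a whole thing is asked for, a point or a joint stands for the part that bears it (a point fixed in the world has none). Each returns a list of dicts, best first, with "p" (0 to 1); they miss things now and then, are a little off and sometimes report something else, mostly with a low value. They report only what shows in the picture. A call takes as long as a camera call. They do not tell look-alikes from the thing itself.
- robot.find_in(picture, name): "at" ([column, row] in pixels, amid what is visible of it).
- robot.tip_of(picture, name): "at" ([column, row] in pixels: a listed point, or the origin of a listed thing).
The state is a dict: "time": time; "qpos": joint angles; "qvel": joint speeds; "joint_efforts": joint torques, N m; "tool_pos": TCP position; "tool_rot": TCP orientation; "contact_force": force on the tool from outside, world axes, zero at the start; "torque": the same for the moment, N m; "opening": finger opening in m; "grip_force": force on a finger pad.
Only numpy, scipy, OpenCV 4.12 (cv2) and the standard library are available. Lean on these libraries where they do the work, as an engineer would, in place of code of your own. Each camera call takes 0.05 s, during which the arm holds its last target. There are 200 camera calls.

TASK

Take the black-handled puller from its stand, put its cross lug through the keyhole slot of the one slotted plug in the long grey block, lock it with about a quarter turn and draw the plug straight up out of its pocket. Carry the plug on the puller to the cardboard tray and, still locked, stand it on the tray floor next to the plug already in the corner, squared up and pushed close against both that plug and the same long wall. Then turn the puller back, lift it out, return it upright to its stand and let go; leave the two plain plugs in the block, the first plug in its corner, and the bottle, relay, mug and tape measure as they are.

Things in the scene. Friction and masses are not known exactly. Their poses are not given: they have to be found in the camera images.
- puller: Puller, 0.2 kg, upright in its stand, 108 mm tall. Origin: centre of its lower end; z up the rod, x along lug and handle bar (a half turn gives the same shape). Cross lug 30 (x) x 7 (y) x 10 mm high at the bottom, steel rod 12 mm diameter, round collar 30 mm diameter at z 26 to 32, flat black handle 64 (x) x 14 (y) mm at z 72 to 108.
- puller_grip (a point): Middle of the puller's handle, 90 mm above its origin; axes as the puller's. Grip across the handle's 14 mm (along y).
- stand: Fixed dark steel block 100 x 70 x 45 mm, stand of the puller. Origin: centre of its underside. A hole 38 (x) x 18 (y) mm, 40 mm deep, in the middle of its top takes the puller's lug lengthwise (puller x along stand x, either way round); the collar rests on the top, with the puller's origin 19 mm above the stand's.
- block: Fixed light grey painted steel block 262 x 94 x 56 mm. Origin: centre of its underside. Three square pockets 63 x 63 mm, 50 mm deep, centred at x -80, 0 and +80 mm, each filled flush by a plug; which pocket holds which plug varies.
- plug: The slotted steel plug to be drawn, 60 x 60 x 50 mm, 0.3 to 0.55 kg. Origin: centre of its underside; z up. At first in one pocket of the block, flush (origin 6 mm above the block's). Its 10 mm top plate (z 40 to 50) has a keyhole: slot 36 (x) x 11 (y) mm with a 17 x 17 mm opening in the middle; below it a chamber 42 x 42 mm, z 18 to 40, in which the lug turns freely.
- plug_slot (a point): Middle of the keyhole at the plug's top face, 50 mm above its origin; x along the slot. With the puller's lower end 21 to 26 mm below this point (at 26 the collar rests on the plug) and the puller turned 0.9 to 2.2 rad from the slot, either way, the lug catches. When the plug hangs, the lower end is 20 mm below; the plug turns with the puller by friction only.
- cover_a: Plain steel plug without slot (four small dark screw heads in its top), 60 x 60 x 50 mm, in a pocket of the block; stays there. Origin: centre of its underside.
- cover_b: As cover_a, in another pocket.
- tray: Open cardboard tray 270 (x) x 86 (y) x 36 mm, fixed. Origin: centre of its underside. Walls 2 mm, floor 2 mm: inside x -133 to 133, y -40 to 40.
- first_plug: A loose slotted plug like plug, already packed in the tray's corner at -x, +y: origin at tray x -102.5, y 9.5, z 2 mm. The drawn plug goes beside it on its +x side, against the same +y wall: origin at about tray x -42, y 9.5, z 2 mm, square to the tray in any of the four ways round.
- bottle: Brown dropper bottle, 34 mm diameter, 102 mm tall, loose, between block and tray. Origin: centre of its underside.
- relay: Relay on socket, 62 x 28 x 64 mm, loose. Origin: centre of its underside.
- mug: White dotted mug, 82 x 114 x 91 mm, loose. Origin: centre of its underside.
- tape_measure: Yellow tape measure, 38 x 68 x 58 mm, loose. Origin: centre of its underside.
Not all that is in view belongs to the job. What is shaped like the puller but blue or orange is not meant. What is shaped like the first_plug but red is not meant.

How it is judged:
By the outcome, as a careful person would: the job done as asked, in the order asked, and still so for the second after the job is handed in, with the robot touching nothing.
It also fails if it takes over 64 s, if anything falls off the work surface, if the arm or the gripper's body presses on something with over 40 N, if the wrist force passes 120 N, or if a joint passes its speed limit or range.

## Working session

There is one attempt and no reset: what is moved stays moved. The work goes in short steps, Python scripts to look and compute and a tool call to move; the robot and the scene stay as the last step left them, time stands still between calls to the robot, and variables do not carry over. Pictures are saved under pics/ and viewed, at most 10 in all, crops included, and the job is handed in when it is done.

Besides the shell and the picture viewer there is one more tool, called after "Emit:" by a JSON object that holds its "method" and its "body". carry_out: Moves the arm, as the interface text tells. Its arguments: {"type":"object","properties":{"commands":{"type":"array"},"newtons":{"type":"number"}},"required":["commands"]}

```bash
mkdir -p pics
cat > h.py <<'E'
import numpy as np, cv2
from scipy.spatial.transform import Rotation as R
from cell import robot
def cam(name):
    s=robot.observe(); p=robot.read_camera(name)
    if name=="wrist":
        T=np.eye(4); T[:3,:3]=R.from_euler('xyz',s['tool_rot']).as_matrix(); T[:3,3]=s['tool_pos']
        p['c2w']=T@np.array(p['T_tool_cam'])
    else: p['c2w']=np.linalg.inv(np.array(p['view']))
    return p
def ray(p,uv):
    d=np.array([(uv[0]-p['cx'])/p['fx'],-(uv[1]-p['cy'])/p['fy'],-1.])
    return p['c2w'][:3,3],p['c2w'][:3,:3]@d
def onz(p,uv,z):
    o,d=ray(p,uv); return o+d*(z-o[2])/d[2]
def proj(p,X):
    c=np.linalg.inv(p['c2w'])@np.append(X,1); return [p['cx']+p['fx']*c[0]/-c[2],p['cy']-p['fy']*c[1]/-c[2]]
def tri(a,ua,b,ub):
    o1,d1=ray(a,ua);o2,d2=ray(b,ub)
    t=np.linalg.lstsq(np.c_[d1,-d2],o2-o1,rcond=None)[0]
    return (o1+t[0]*d1+o2+t[1]*d2)/2, np.linalg.norm(o1+t[0]*d1-o2-t[1]*d2)
def save(p,n): cv2.imwrite('pics/'+n+'.png',p['pixels'][:,:,::-1])
E
cat > a.py <<'E'
from h import *
s=robot.observe();print(s['tool_pos'],s['tool_rot'],s['time'])
for n in ['top','side','wrist']:
    p=cam(n); save(p,n+'0'); print(n,sorted(p.keys()),p['c2w'][:3,3].round(3),p['fx'])
    for k,z in [('puller',.019),('puller_grip',.109),('stand',0),('block',0),('plug_slot',.056),('tray',0),('first_plug',.002),('cover_a',.006),('bottle',0)]:
        for r in robot.tip_of(p,k)[:3]: print(k,np.round(r['at'],1),round(r['p'],2),onz(p,r['at'],z).round(4)[:2])
E
python3 a.py; python3 -c "
import cv2,numpy as np
cv2.imwrite('pics/both.png',np.vstack([cv2.imread('pics/%s0.png'%n)[:, :] for n in ['top']]))"
```

```text
[ 0.16298963 -0.49864515  0.24304919] [-3.14005744e+00 -2.06377676e-04  3.15781237e-01] 0.0
top ['c2w', 'cx', 'cy', 'fx', 'fy', 'pixels', 'shot', 'view'] [0.26  0.245 1.838] 538.3735233224255
puller [360.8 208.7] 0.67 [ 0.6268 -0.0307]
puller [396.2 211.3] 0.56 [ 0.6192 -0.1529]
puller [384.2 245.5] 0.46 [ 0.4999 -0.1085]
puller_grip [233.1 235. ] 0.71 [0.5166 0.3989]
puller_grip [386.7 242.7] 0.66 [ 0.4972 -0.0994]
puller_grip [366.5 203.7] 0.6 [ 0.6256 -0.0361]
stand [380.8 248.4] 0.81 [ 0.4922 -0.1003]
block [326.1 226. ] 0.85 [0.5681 0.0877]
block [330.5 245.6] 0.24 [0.4999 0.0728]
plug_slot [330.5 247.1] 0.6 [0.4875 0.0781]
tray [273.5 173.2] 0.75 [0.7545 0.2725]
tray [236.1 233.1] 0.68 [0.5395 0.3984]
first_plug [284.1 242.3] 0.66 [0.5092 0.2326]
first_plug [240.4 263. ] 0.57 [0.4364 0.3808]
first_plug [283.3 207.2] 0.2 [0.6323 0.2367]
cover_a [327.1 223.4] 0.62 [0.5762 0.0847]
cover_a [320.1 202.8] 0.58 [0.6486 0.1088]
cover_a [382.  243.9] 0.43 [ 0.507  -0.1036]
bottle [281.9 203. ] 0.67 [0.6476 0.2417]
side ['c2w', 'cx', 'cy', 'fx', 'fy', 'pixels', 'shot', 'view'] [0.212 1.3
[... 224 characters left out ...]
167.2] 0.62 [ 0.4835 -0.0926]
puller_grip [318.4 161.5] 0.52 [ 0.5864 -0.1038]
stand [342.6 192.6] 0.85 [ 0.5006 -0.1129]
block [311.3 220.8] 0.72 [0.5539 0.0893]
block [281.8 218.9] 0.4 [0.6447 0.1068]
plug_slot [332.8 207.8] 0.74 [0.4892 0.0836]
tray [285.3 285.5] 0.91 [0.534 0.406]
first_plug [325.3 285.6] 0.93 [0.4348 0.3771]
first_plug [312.7 252.9] 0.67 [0.5039 0.2512]
cover_a [307.6 219.8] 0.72 [0.5639 0.0963]
cover_a [271.  243.9] 0.67 [0.6286 0.2513]
cover_a [280.8 220.7] 0.62 [0.6413 0.1263]
bottle [329.6 210.6] 0.68 [0.5144 0.0136]
bottle [275.6 242.5] 0.6 [0.6212 0.2327]
wrist ['T_tool_cam', 'c2w', 'cx', 'cy', 'fx', 'fy', 'pixels', 'shot'] [ 0.242 -0.473  0.385] 336.5881496537272
```

View pics/top0.png

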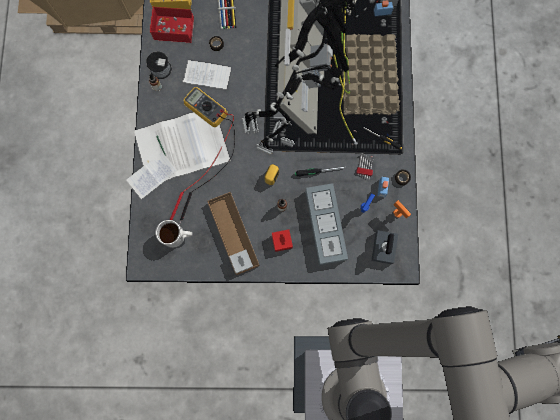

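View pics/side0.png

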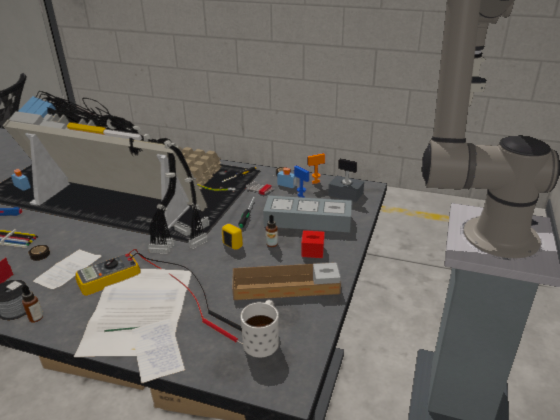

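Emit:
{"method": "carry_out", "body": {"commands": [[[0.037, -0.032, 0], 0, 1], [[0.037, -0.032, 0], 0, 1], [[0.037, -0.032, 0], 0, 1], [[0.037, -0.032, 0], 0, 1], [[0.037, -0.032, 0], 0, 1], [[0.037, -0.032, 0], 0, 1], [[0.037, -0.032, 0], 0, 1], [[0.037, -0.032, 0], 0, 1], [[0.037, -0.032, 0], 0, 1], [[0.037, -0.032, 0], 0, 1], [[0, 0, 0], 0, 1]]}}

```text
time: 2.88
tool_pos: [0.4164, -0.0775, 0.2437]
tool_rot: [-3.141, -0.001, 0.321]
contact_force: [-0.6, -0.5, -0.1]
opening: 0.0914
grip_force: 0.0
```

```bash
cat > b.py <<'E'
from h import *
import sys
s=robot.observe();print(s['tool_pos'],s['tool_rot'],s['time'])
p=cam('wrist'); save(p,sys.argv[1]); print(p['c2w'].round(3).tolist(), p['fx'],p['fy'],p['cx'],p['cy'])
for k,z in [('puller',.019),('puller_grip',.109),('stand',0),('block',0),('plug_slot',.056),('cover_a',.006)]:
    for r in robot.tip_of(p,k)[:3]: print(k,np.round(r['at'],1),round(r['p'],2),onz(p,r['at'],z).round(4)[:2])
E
python3 b.py w1
```

```text
[ 0.41640403 -0.07749677  0.24374419] [-3.14147190e+00 -5.69102101e-04  3.20776811e-01] 2.875
[[0.317, 0.902, 0.292, 0.495], [-0.948, 0.302, 0.097, -0.051], [-0.0, -0.307, 0.952, 0.385], [0.0, 0.0, 0.0, 1.0]] 336.5881496537272 336.5881496537272 279.5463842682185 210.2670297533014
puller [411.3  23.2] 0.82 [ 0.6041 -0.1487]
puller [331.7 126.5] 0.58 [ 0.4888 -0.1109]
puller_grip [342.7 131.9] 0.94 [ 0.4893 -0.106 ]
stand [326.  120.3] 0.62 [ 0.4927 -0.1056]
plug_slot [141.6  61.6] 0.88 [0.4883 0.0779]
```

View pics/w1.png

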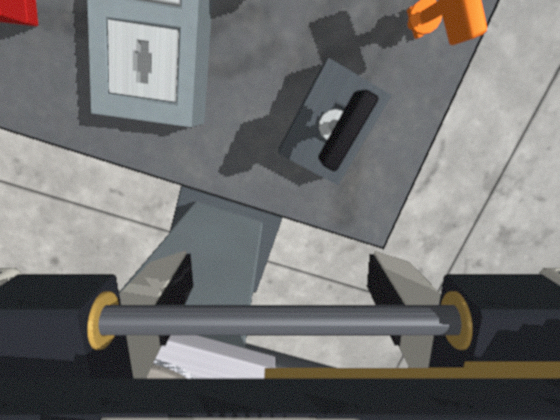

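```bash
cat >> h.py <<'E'
from scipy.optimize import minimize
def boxhull(p,x,y,yaw,lx,ly,z0,z1):
    c,s=np.cos(yaw),np.sin(yaw); P=[proj(p,[x+c*a-s*b,y+s*a+c*b,z]) for a in(-lx/2,lx/2) for b in(-ly/2,ly/2) for z in(z0,z1)]
    return cv2.convexHull(np.float32(P))[:,0]
def fit(p,mask,x0,lx,ly,z0,z1):
    def f(v):
        m=np.zeros(mask.shape,np.uint8); h=boxhull(p,v[0],v[1],v[2],lx,ly,z0,z1)
        cv2.fillConvexPoly(m,np.int32(h*16),255,cv2.LINE_AA,4); m=m/255.
        return 1-np.minimum(m,mask).sum()/np.maximum(m,mask).sum()
    S=np.array([x0]+[np.array(x0)+d for d in np.diag([.008,.008,.15])])
    r=minimize(f,x0,method='Nelder-Mead',options=dict(initial_simplex=S,xatol=1e-5,fatol=1e-5)); return r.x,r.fun
def comp(mask,uv):
    n,l=cv2.connectedComponents(mask.astype(np.uint8)); return (l==l[int(uv[1]),int(uv[0])]).astype(float) if mask[int(uv[1]),int(uv[0])] else None
E
python3 - <<'E'
from h import *
p=cam('wrist'); im=p['pixels']
for t in (22,28,35):
    m=comp(im.max(2)<t,(350,130)); print(t,m.sum(),fit(p,m,[.49,-.105,.1],.064,.014,.091,.127))
st=[(328,60),(392,93),(340,182),(280,150)]
print([onz(p,c,.045).round(4)[:2] for c in st])
# slot: white plug top
m=comp(im.min(2)>150,(120,60)); 
m=cv2.morphologyEx(m,cv2.MORPH_CLOSE,np.ones((25,25))); print(m.sum(),fit(p,m,[.488,.079,.2],.06,.06,.0555,.056))
E
```

```text
Traceback (most recent call last):
AttributeError: 'NoneType' object has no attribute 'sum'
```

Run:
```python
from h import *
p=cam('wrist'); im=p['pixels']
print(im[130,320:400].max(1), im[40,60:220].min(1)[::3])
for t in (28,35,42):
    for uv in [(350,130),(345,140),(355,115)]:
        m=comp(im.max(2)<t,uv)
        if m is not None: print(t,uv,m.sum(),fit(p,m,[.49,-.105,.1],.064,.014,.091,.127));break
st=[(328,60),(392,93),(340,182),(280,150)]
print([onz(p,c,.045).round(4)[:2] for c in st])
```

```text
[120 125 130 136 133 125  97  63  26  22  21  13  25  25  22  21  27  34
  40  44  39  49  41  44  44  40  49  47  45  40  48  43  40  48  76  91
 102 108 102 109 107 109 108 114 106 103 105 113 113 121 120 118 122 120
 122 117 116 117 118 118 117 113 117 117 118 119 124 118 119 117 119 116
 120 117 122 118 116 122 120 125] [112 106 100  94  67  67  67  65 108 147 143 141 142 145 128 199 205 201
 205 201 199 194 201 199 167 108 112 116 160 204 202 208 202 209 203 200
 202 196 113 144 145 146 144 146 119 117 115 114 108 102 104 106 108 106]
42 (345, 140) 1102.0 (array([ 0.48963281, -0.10541842, -0.16774425]), np.float64(0.5401903252426549))
[array([ 0.5428, -0.0859]), array([ 0.5346, -0.1542]), array([ 0.4381, -0.1385]), array([ 0.4501, -0.0694])]
```

Run:
```python
from h import *
p=cam('wrist'); im=p['pixels']
for t in (55,62):
    m=comp(im.max(2)<t,(345,140)); m=cv2.morphologyEx(m,cv2.MORPH_OPEN,np.ones((7,7)));print(t,m.sum(),fit(p,m,[.49,-.106,-.17],.064,.014,.091,.127))
m=comp(im.min(2)>170,(120,60)); m=cv2.morphologyEx(np.pad(m,40),cv2.MORPH_CLOSE,np.ones((31,31)))[40:-40,40:-40]
print(m.sum(),fit(p,m,[.488,.079,.2],.06,.06,.0555,.056))
s=[onz(p,c,.056) for c in ((143,37),(142,83))];print(s, np.arctan2(*(s[0]-s[1])[1::-1]))
```

```text
55 1800.0 (array([ 0.49002144, -0.10603792, -0.18029488]), np.float64(0.25264542288468017))
62 1986.0 (array([ 0.49017106, -0.10632507, -0.17756628]), np.float64(0.177608161526416))
4849.0 (array([0.48817749, 0.07745545, 0.18656249]), np.float64(0.04518658886948179))
[array([0.50804983, 0.07671766, 0.056     ]), array([0.47023177, 0.07030768, 0.056     ])] 0.16789964366199217
```

Emit:
{"method": "carry_out", "body": {"commands": [[[0.03, 0.025, 0], 0, 1], [[0.031, 0.025, 0], 0, 1], [[0, 0, 0.02], 0.165, 1], [[0, 0, 0.02], 0.165, 1], [[0, 0, 0.02], 0.166, 1], [[0, 0, 0], 0, 0.6]]}}

```text
time: 4.12
tool_pos: [0.488, -0.1085, 0.1825]
tool_rot: [-3.141, 0.003, -0.179]
contact_force: [-0.0, -0.3, 0.2]
opening: 0.0859
grip_force: 0.0
```

```bash
python3 b.py w2
```

```text
[ 0.48799494 -0.1085491   0.18249194] [-3.14108443  0.00328119 -0.17932866] 4.125
[[-0.177, 0.935, 0.306, 0.57], [-0.984, -0.168, -0.055, -0.123], [-0.001, -0.311, 0.95, 0.323], [0.0, 0.0, 0.0, 1.0]] 336.5881496537272 336.5881496537272 279.5463842682185 210.2670297533014
puller [278.1 196.8] 0.82 [ 0.4855 -0.1065]
puller [177.3  49.3] 0.78 [ 0.6242 -0.0473]
puller [304.   46.6] 0.6 [ 0.6078 -0.1502]
puller_grip [130.6  24.6] 0.97 [ 0.6253 -0.047 ]
puller_grip [276.5 226. ] 0.92 [ 0.4904 -0.1067]
puller_grip [321.   23.5] 0.67 [ 0.6068 -0.1536]
stand [279.7 184. ] 0.8 [ 0.4929 -0.1093]
block [ 56.5 145.1] 0.88 [0.5677 0.093 ]
plug_slot [ 63.9 242.8] 0.98 [0.4879 0.081 ]
cover_a [ 52.6 147.8] 0.95 [0.566  0.0935]
cover_a [ 3.1 61.8] 0.61 [0.6437 0.1074]
```

View pics/w2.png

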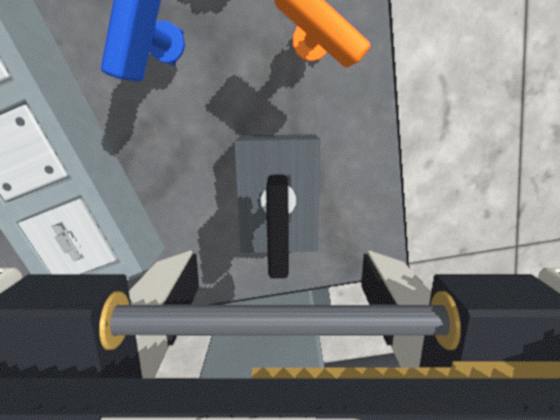

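Emit:
{"method": "carry_out", "body": {"commands": [[[0.002, -0.002, 0.025], 0, 0.6], [[0, 0, 0.025], 0, 0.6], [[0, 0, 0.025], 0, 0.6], [[0, 0, 0], 0, 0.3], [[0, 0, 0], 0, 0], [[0, 0, 0], 0, 0], [[0, 0, 0], 0, 0], [[0, 0, 0], 0, 0], [[0, 0, 0], 0, 0], [[0, 0, 0], 0, 0]], "newtons": 55}}

```text
time: 5.72
tool_pos: [0.4915, -0.1071, 0.1092]
tool_rot: [3.141, -0.001, -0.18]
contact_force: [-1.7, 0.1, 6.0]
opening: 0.0137
grip_force: 55.0
```

Emit:
{"method": "carry_out", "body": {"commands": [[[0, 0, -0.02], 0, 0], [[0, 0, -0.03], 0, 0], [[0, 0, -0.03], 0, 0], [[0, 0, -0.02], 0, 0], [[-0.0066, -0.0364, 0], 0, 0], [[-0.0066, -0.0364, 0], 0, 0], [[-0.0066, -0.0364, 0], 0, 0], [[-0.0066, -0.0364, 0], 0, 0], [[-0.0066, -0.0364, 0], 0, 0], [[0, 0, 0], -0.12, 0], [[0, 0, 0], -0.12, 0], [[0, 0, 0], -0.12, 0], [[0, 0, 0], 0, 0]]}}

```text
time: 7.35
tool_pos: [0.491, 0.0781, 0.2081]
tool_rot: [-3.141, 0.001, 0.179]
contact_force: [0.5, -0.1, -1.5]
opening: 0.0138
grip_force: 55.0
```

```bash
python3 b.py w3
python3 - <<'E'
from h import *
p=cam('wrist');im=p['pixels']
m=im.min(2)>170; m[300:]=0
m=cv2.morphologyEx(m.astype(np.uint8),cv2.MORPH_OPEN,np.ones((3,3)))
n,l,st,c=cv2.connectedComponentsWithStats(m)
for i in range(1,n):
    if st[i,4]>200: print(st[i],c[i])
s=robot.observe();print(s['tool_pos'],s['tool_rot'],s['qpos'])
E
```

```text
[0.49099299 0.07808954 0.20809778] [-3.14141451e+00  1.38408616e-03  1.78850989e-01] 7.35
[[0.18, 0.935, 0.304, 0.573], [-0.984, 0.171, 0.055, 0.093], [-0.0, -0.309, 0.951, 0.349], [0.0, 0.0, 0.0, 1.0]] 336.5881496537272 336.5881496537272 279.5463842682185 210.2670297533014
puller [282.2 221.7] 0.94 [0.4555 0.0693]
puller [431.2  67.5] 0.77 [ 0.6259 -0.0365]
puller [529.3 110.3] 0.76 [ 0.6068 -0.1391]
puller_grip [276.5 286.8] 0.87 [0.4315 0.0702]
puller_grip [482.1  54.9] 0.66 [ 0.6247 -0.0314]
stand [445.6 211.1] 0.64 [ 0.4929 -0.1053]
plug_slot [277.6 200.1] 0.9 [0.4884 0.0799]
cover_a [281.2  14.8] 0.8 [0.6458 0.1053]
cover_a [280.6 109.9] 0.73 [0.5649 0.091 ]
[  219     0   122   276 15189] [280.49140826 142.6069524 ]
[ 241    0   78   43 3178] [279.83322845  20.59188169]
[ 244   70   73   75 5125] [280.37639024 106.84409756]
[  0 159  24  60 808] [  7.91089109 193.91707921]
[521 216  39  84 995] [545.49648241 260.06934673]
[   0  242  186   58 6913] [ 68.85042673 275.19354839]
[0.49137626 0.07798974 0.20868728] [3.14151159e+00 7.67427528e-06 1.79108902e-01] [ 3.28415739e-03  3.24529782e-01  1.65308463e+00 -8.83640000e-05
  1.16397162e+00  1.39500655e+00]
```

View pics/w3.png

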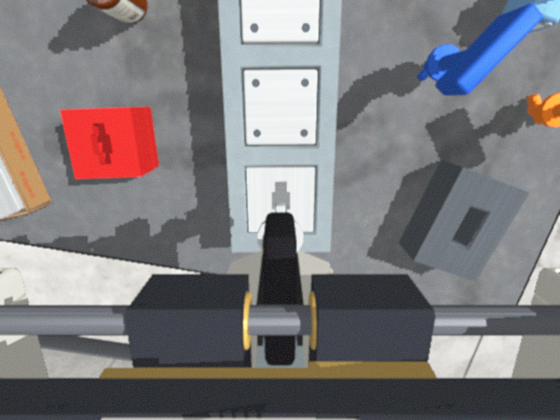

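Run:
```python
from h import *
p=cam('wrist');im=p['pixels']
for (u,v),x0 in [((250,107),[.566,.091,.178]),((270,20),[.646,.105,.178])]:
    m=comp((im.min(2)>170),(u,v)); m=cv2.morphologyEx(np.pad(m,40),cv2.MORPH_CLOSE,np.ones((15,15)))[40:-40,40:-40]
    r=fit(p,m,x0,.06,.06,.0555,.056); print(m.sum(),r)
# plug top upper edge rows 166.., columns
g=im.min(2)
for row in (185,200,215): 
    c=np.where(g[row,225:345]>170)[0]+225; print(row,c.min(),c.max(),onz(p,(c.min(),row),.056)[:2],onz(p,(c.max()+1,row),.056)[:2], (np.where(g[row,250:310]<160)[0]+250)[[0,-1]] if (g[row,250:310]<160).any() else '')
print(onz(p,(471,227),.045))
```

```text
5311.0 (array([0.56744617, 0.0917467 , 0.20241387]), np.float64(0.04972250466468642))
3285.0 (array([0.64692496, 0.10679103, 0.18219454]), np.float64(0.028369172737849002))
185 229 331 [0.49485727 0.12510239] [0.51146137 0.03430869] [276 285]
200 230 331 [0.48114172 0.12232865] [0.49782042 0.03113221] [273 288]
215 231 330 [0.46702863 0.11947451] [0.4836182  0.02877065] [267 292]
[ 0.49268112 -0.10967963  0.045     ]
```

Emit:
{"method": "carry_out", "body": {"commands": [[[-0.0015, 0.0005, 0.025], 0, 0], [[0, 0, 0.025], 0, 0], [[0, 0, 0.01], 0, 0], [[0, 0, 0.005], 0, 0], [[0, 0, 0.005], 0, 0], [[0, 0, 0], 0, 0]]}}

```text
time: 8.55
tool_pos: [0.4901, 0.0773, 0.1389]
tool_rot: [3.141, -0.0, 0.18]
contact_force: [0.1, -0.9, -1.2]
opening: 0.0136
grip_force: 55.0
```

Emit:
{"method": "carry_out", "body": {"commands": [[[0, 0, 0.006], 0, 0], [[0, 0, 0.006], 0, 0], [[0, 0, 0.004], 0, 0], [[0, 0, 0], 0, 0]]}}

```text
time: 9.05
tool_pos: [0.4898, 0.0773, 0.1223]
tool_rot: [-3.142, 0.001, 0.18]
contact_force: [0.8, -0.8, -2.6]
opening: 0.0136
grip_force: 55.0
```

Depth is right (24 mm). Turn world +1.57 (tool yaw negative).

Emit:
{"method": "carry_out", "body": {"commands": [[[0, 0, 0], -0.175, 0], [[0, 0, 0], -0.175, 0], [[0, 0, 0], -0.175, 0], [[0, 0, 0], -0.175, 0], [[0, 0, 0], -0.175, 0], [[0, 0, 0], -0.174, 0], [[0, 0, 0], -0.174, 0], [[0, 0, 0], -0.174, 0], [[0, 0, 0], -0.174, 0], [[0, 0, 0], 0, 0]]}}

```text
time: 10.3
tool_pos: [0.4901, 0.0773, 0.1228]
tool_rot: [3.141, 0.0, 1.749]
contact_force: [-0.3, -0.5, -1.3]
opening: 0.0136
grip_force: 55.0
```

Emit:
{"method": "carry_out", "body": {"commands": [[[0, 0, -0.004], 0, 0], [[0, 0, -0.006], 0, 0], [[0, 0, -0.008], 0, 0], [[0, 0, -0.01], 0, 0], [[0, 0, -0.01], 0, 0], [[0, 0, -0.01], 0, 0], [[0, 0, -0.012], 0, 0], [[0, 0, -0.015], 0, 0], [[0, 0, -0.015], 0, 0], [[0, 0, 0], 0, 0]]}}

```text
time: 11.55
tool_pos: [0.4907, 0.0773, 0.2141]
tool_rot: [3.139, 0.001, 1.751]
contact_force: [0.3, 0.5, -7.2]
opening: 0.0135
grip_force: 55.0
```

Run:
```python
from h import *
s=robot.observe();print(s['tool_pos'],s['contact_force'],s['torque'])
p=cam('wrist');save(p,'w4')
for k,z in [('tray',0),('first_plug',.002),('plug_slot',.14)]:
    for r in robot.tip_of(p,k)[:3]: print(k,np.round(r['at'],1),round(r['p'],2),onz(p,r['at'],z).round(4)[:2])
```

```text
[0.49070405 0.077289   0.21407546] [ 0.28022887  0.46263063 -7.18493321] [-0.07093798 -0.20726051  0.00939093]
first_plug [330.4  19.4] 0.96 [0.509  0.2404]
plug_slot [417.2 349.5] 0.39 [ 0.6135 -0.0009]
```

View pics/w4.png

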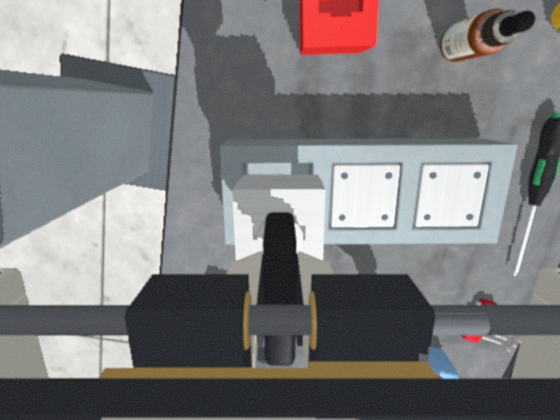

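Emit:
{"method": "carry_out", "body": {"commands": [[[0.015, 0.003, 0], 0, 0], [[0.025, 0.004, 0], 0, 0], [[0.03, 0.006, 0], 0, 0], [[0.03, 0.006, 0], 0, 0], [[0.03, 0.006, 0], 0, 0], [[0.025, 0.004, 0], 0, 0], [[0.02, 0.003, 0], 0, 0], [[0.012, 0.002, 0], 0, 0], [[0, 0, 0], 0, 0], [[0, 0, 0], 0, 0]]}}

```text
time: 13.0
tool_pos: [0.49, 0.2667, 0.2126]
tool_rot: [-3.141, 0.001, 1.75]
contact_force: [0.3, -0.2, -7.8]
opening: 0.0137
grip_force: 55.0
```

Run:
```python
from h import *
s=robot.observe();print(s['tool_pos'],s['tool_rot'],s['contact_force'],s['torque'])
p=cam('wrist');save(p,'w5')
for k,z in [('tray',0),('first_plug',.002),('plug_slot',.052)]:
    for r in robot.tip_of(p,k)[:3]: print(k,np.round(r['at'],1),round(r['p'],2),onz(p,r['at'],z).round(4)[:2])
```

```text
[0.49001093 0.26666349 0.21256744] [-3.14121552e+00  6.60844982e-04  1.75035876e+00] [ 0.31255733 -0.19557922 -7.80078271] [ 0.01538306 -0.16609917 -0.02857521]
tray [352.6  49.7] 0.64 [0.5345 0.4084]
first_plug [246.8  65.1] 0.96 [0.4371 0.3765]
```

View pics/w5.png

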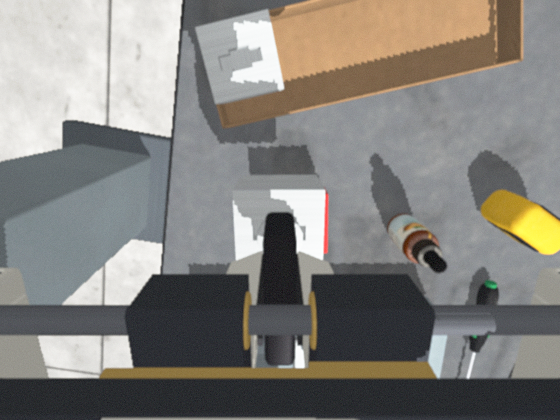

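Run:
```python
from h import *
p=cam('wrist');im=p['pixels'].copy()
cv2.imwrite('pics/c5.png',cv2.resize(im[0:140,180:380,::-1],None,fx=4,fy=4,interpolation=cv2.INTER_CUBIC))
for n,c,z in [('A',(195,28),.052),('B',(272,10),.052),('C',(284,88),.052),('D',(217,103),.052),('nl',(225,127),.036),('nr',(523,60),.036)]: print(n,onz(p,c,z).round(4)[:2])
```

```text
A [0.3977 0.3925]
B [0.4563 0.4162]
C [0.4763 0.3609]
D [0.4221 0.3387]
nl [0.4292 0.3186]
nr [0.6761 0.4212]
```

View pics/c5.png

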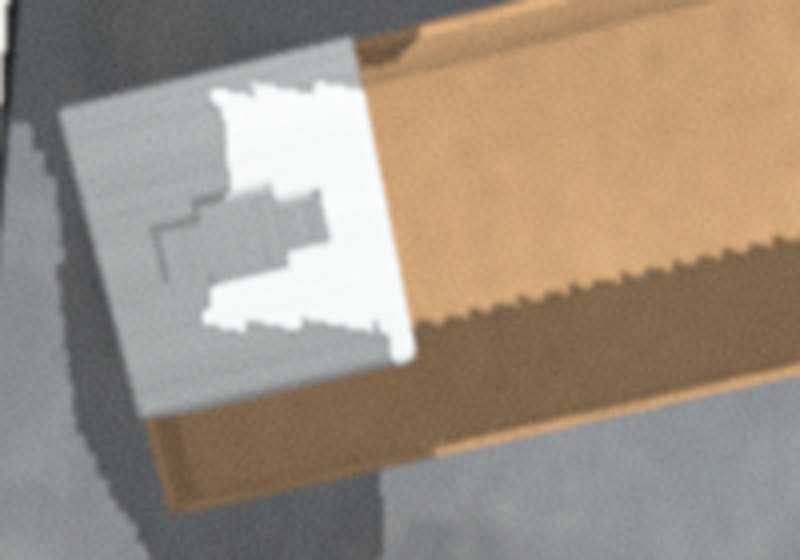

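Run:
```python
from h import *
p=cam('wrist');s=robot.observe();g=p['pixels'].astype(int)
T=np.array(p['T_tool_cam'])
def tool(uv,z):  # tool coords of pixel on plane world z (tool z = tcpz - z)
    zt=s['tool_pos'][2]-z; d=T[:3,:3]@np.array([(uv[0]-p['cx'])/p['fx'],-(uv[1]-p['cy'])/p['fy'],-1.]); o=T[:3,3]
    return (o+d*(zt-o[2])/d[2]).round(4)[:2]
for c in (242,262,300,318): print(c,g[170:215,c].min(1))
for r in (200,225,245): print(r,g[r,225:243].min(1),g[r,318:335].min(1))
zt=s['tool_pos'][2]-.0902+.02
for uv in [(234,190),(326,190),(233,250),(326,250)]: print(uv,tool(uv,zt))
```

```text
242 [143 141 138 144 137 139 137 142 143 135 135 135 139 142 139 140 137 138
 139 143 154 158 160 159 162 158 161 159 163 158 158 163 160 165 162 160
 162 162 160 157 158 158 155 156 156]
262 [ 86  86  86  90 104 121 141 138 137 140 139 140 140 136 143 142 140 137
 138 144 152 153 162 157 158 159 162 162 158 157 155 162 162 161 163 159
 164 159 153 159 152 157 156 159 156]
300 [ 88  85  88  90 105 130 141 143 138 139 143 135 139 140 141 140 140 134
 152 187 233 246 246 245 245 246 247 247 245 245 246 247 248 247 248 247
 248 247 245 245 246 245 246 245 243]
318 [149 146 144 141 138 127 118 118 122 137 133 139 138 144 138 135 138 139
 149 205 243 248 247 246 245 248 248 248 246 246 246 248 248 247 247 249
 249 248 247 246 247 247 246 247 246]
200 [143 142 144 138 144 141 142 149 163 163 160 158 161 161 160 160 162 158] [246 247 247 247 247 246 245 170  84  97 128 140 132 136 136 137 136]
225 [149 148 149 149 142 143 141 144 170 220 241 245 244 243 244 242 243 242] [248 249 248 249 249 249 181  86  77 112 131 134 138 146 145 148 151]
245 [139 141 139 138 146 138 139 140 141 165 211 242 244 244 244 244 243 244] [251 251 251 251 252 200 114  83  92 114 128 122 124 132 133 136 134]
(234, 190) [ 0.0297 -0.03  ]
(326, 190) [0.0298 0.0296]
(233, 250) [-0.0127 -0.0324]
(326, 250) [-0.0126  0.0314]
```

Emit:
{"method": "carry_out", "body": {"commands": [[[0, 0, 0], -0.071, 0], [[0, 0, 0], -0.071, 0], [[0, 0, 0], -0.071, 0], [[0.01, 0.005, 0], 0, 0], [[0.02, 0.0096, 0], 0, 0], [[0.025, 0.0115, 0], 0, 0], [[0.025, 0.0115, 0], 0, 0], [[0.02, 0.0096, 0], 0, 0], [[0.0127, 0.0064, 0], 0, 0], [[0.006, 0.003, 0], 0, 0], [[0, 0, 0], 0, 0], [[0, 0, 0], 0, 0]]}}

```text
time: 14.8
tool_pos: [0.4969, 0.398, 0.2127]
tool_rot: [-3.141, 0.0, 1.963]
contact_force: [0.5, -0.6, -6.9]
opening: 0.0138
grip_force: 55.0
```

Run:
```python
from h import *
p=cam('wrist');save(p,'w6')
s=robot.observe();print(s['tool_pos'],s['tool_rot'])
for k,z in [('tray',0),('first_plug',.002)]:
    for r in robot.tip_of(p,k)[:3]: print(k,np.round(r['at'],1),round(r['p'],2),onz(p,r['at'],z).round(4)[:2])
```

```text
[0.49694307 0.3979855  0.21277584] [-3.14145093e+00  3.63074659e-04  1.96295944e+00]
tray [314.5 187.3] 0.64 [0.5328 0.4088]
first_plug [218.5 182.3] 0.63 [0.4353 0.3747]
```

View pics/w6.png

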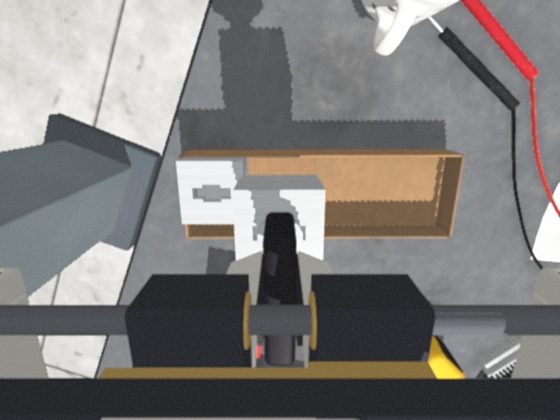

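Run:
```python
from h import *
p=cam('wrist');s=robot.observe();g=p['pixels'].astype(int)
T=np.array(p['T_tool_cam'])
def tool(uv,z):
    zt=s['tool_pos'][2]-z; d=T[:3,:3]@np.array([(uv[0]-p['cx'])/p['fx'],-(uv[1]-p['cy'])/p['fy'],-1.]); o=T[:3,3]
    return (o+d*(zt-o[2])/d[2]).round(4)[:2]
b=g[:,:,0]-g[:,:,2]  # brown-ness
for c in (260,300,350,400,450):
    r=np.where(b[140:260,c]>25)[0]+140; print(c,r.min(),r.max(),tool((c,r.min()),.036),tool((c,r.max()+1),.036))
w=g.min(2)
for c in (190,205,225): r=np.where(w[150:235,c]>150)[0]+150; print(c,r.min(),r.max(),tool((c,r.min()),.052),tool((c,r.max()+1),.052))
for r in (170,180,205,215): c=np.where(w[r,165:200]>150)[0]+165; print(r,c.min(),tool((c.min(),r),.052))
for c in (242,262,300,318): print(c,w[170:198,c])
for r in (210,245): print(r,w[r,225:243],w[r,316:335])
```

```text
260 150 175 [ 0.0411 -0.0188] [ 0.0163 -0.0192]
300 150 174 [0.0412 0.0187] [0.0173 0.0192]
350 150 238 [0.0413 0.0657] [-0.049   0.0716]
400 149 237 [0.0423 0.1125] [-0.0478  0.1226]
450 151 237 [0.0405 0.1597] [-0.0477  0.1735]
190 160 224 [ 0.0342 -0.081 ] [-0.0281 -0.086 ]
205 160 224 [ 0.0343 -0.0675] [-0.0281 -0.0716]
225 160 224 [ 0.0343 -0.0495] [-0.0281 -0.0525]
170 176 [ 0.0251 -0.0945]
180 177 [ 0.0158 -0.0944]
205 179 [-0.0081 -0.0947]
215 180 [-0.018  -0.0947]
242 [147 151 148 149 148 148 141 137 136 135 130 137 138 136 135 137 130 135
 136 169 213 239 244 241 242 242 243 240]
262 [118 113 115 111 126 131 139 130 135 131 133 132 132 134 134 137 136 134
 136 137 150 154 155 152 154 151 156 156]
300 [114 115 117 119 119 132 132 134 139 138 131 134 132 129 132 131 134 131
 137 180 230 242 242 240 241 245 243 245]
318 [116 114 112 108 112 116 120 125 132 131 137 132 137 136 132 129 131 130
 142 184 231 243 244 240 242 244 246 243]
210 [241 242 242 241 240 242 240 241 241 238 238 239 240 237 239 240 239 239] [244 243 245 244 243 245 244 241 203 120  76  72  73  76  77  72  73  70
  76]
245 [138 142 151 143 148 150 145 140 135 170 224 242 243 242 243 243 244 242] [250 249 249 249 250 251 250 212 158 144 144 144 145 143 150 145 148 146
 143]
```

Emit:
{"method": "carry_out", "body": {"commands": [[[0, 0, 0.015], 0, 0], [[0, 0, 0.02], 0, 0], [[0, 0, 0.02], 0, 0], [[0, 0, 0.015], 0, 0], [[0, 0, 0.01], 0, 0], [[0, 0, 0.005], 0, 0], [[0, 0, 0.003], 0, 0], [[0, 0, 0], 0, 0]]}}

```text
time: 16.0
tool_pos: [0.497, 0.3987, 0.125]
tool_rot: [3.141, 0.0, 1.964]
contact_force: [-0.2, 0.2, -6.7]
opening: 0.0139
grip_force: 55.0
```

Emit:
{"method": "carry_out", "body": {"commands": [[[0, 0, 0.002], 0, 0], [[0, 0, 0.002], 0, 0], [[0, 0, 0.001], 0, 0], [[0, 0, 0], 0, 0]]}}

```text
time: 16.5
tool_pos: [0.4971, 0.3988, 0.1202]
tool_rot: [3.141, -0.0, 1.964]
contact_force: [0.3, 0.4, -1.8]
opening: 0.0142
grip_force: 55.0
```

Emit:
{"method": "carry_out", "body": {"commands": [[[0, -0.001, 0.001], 0, 0], [[0, -0.001, 0], 0, 0], [[0, -0.001, 0], 0, 0], [[0, -0.001, 0], 0, 0], [[0, 0, 0], 0, 0]]}}

```text
time: 17.12
tool_pos: [0.4931, 0.3971, 0.1187]
tool_rot: [-3.142, 0.0, 1.964]
contact_force: [0.5, 0.4, -1.8]
opening: 0.0138
grip_force: 55.0
```

Emit:
{"method": "carry_out", "body": {"commands": [[[0.001, 0, 0], 0, 0], [[0.001, 0, 0], 0, 0], [[0.001, 0, 0], 0, 0], [[0.001, 0, 0], 0, 0], [[0, 0, 0], 0, 0]]}}

```text
time: 17.75
tool_pos: [0.492, 0.4006, 0.1191]
tool_rot: [3.141, 0.001, 1.964]
contact_force: [1.5, -4.4, 1.3]
opening: 0.0138
grip_force: 55.0
```

Emit:
{"method": "carry_out", "body": {"commands": [[[0, -0.001, 0], 0, 0], [[0, -0.001, 0], 0, 0], [[0, 0, 0], 0, 0]]}}

```text
time: 18.12
tool_pos: [0.4901, 0.4005, 0.1188]
tool_rot: [3.14, -0.001, 1.964]
contact_force: [4.1, -0.8, -0.1]
opening: 0.0136
grip_force: 55.0
```

Emit:
{"method": "carry_out", "body": {"commands": [[[0.001, 0, 0], 0, 0], [[0.001, 0, 0], 0, 0], [[0, 0, 0], 0, 0]]}}

```text
time: 18.5
tool_pos: [0.4895, 0.4017, 0.1191]
tool_rot: [3.14, 0.001, 1.964]
contact_force: [4.2, -3.8, 1.0]
opening: 0.014
grip_force: 55.0
```

```bash
cat > e.py <<'E'
from h import *
p=cam('wrist');save(p,'w7');s=robot.observe();g=p['pixels'].astype(int)
print(s['tool_pos'],s['contact_force'],s['torque'])
T=np.array(p['T_tool_cam'])
def tool(uv,z):
    zt=s['tool_pos'][2]-z; d=T[:3,:3]@np.array([(uv[0]-p['cx'])/p['fx'],-(uv[1]-p['cy'])/p['fy'],-1.]); o=T[:3,3]
    return (o+d*(zt-o[2])/d[2]).round(4)[:2]
w=g.min(2)
cv2.imwrite('pics/c7.png',cv2.resize(p['pixels'][100:290,130:400,::-1],None,fx=2.8,fy=2.8,interpolation=cv2.INTER_CUBIC))
print('z0 edge px check',tool((234,190),.052),tool((326,190),.052))
E
python3 e.py
```

```text
[0.48951138 0.40172369 0.11914331] [ 4.55590049 -3.18745126  1.89857324] [-0.73923992 -1.13943675 -0.00558132]
z0 edge px check [ 0.0306 -0.0294] [0.0307 0.0293]
```

View pics/c7.png

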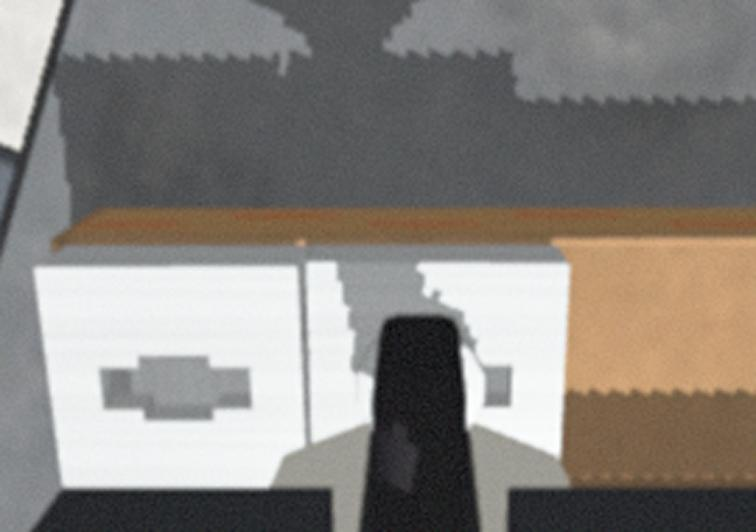

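Emit:
{"method": "carry_out", "body": {"commands": [[[0, -0.001, 0], 0, 0], [[0, -0.001, 0], 0, 0], [[0, 0, 0], 0, 0]]}}

```text
time: 18.92
tool_pos: [0.4882, 0.4012, 0.1191]
tool_rot: [3.139, 0.001, 1.964]
contact_force: [6.1, -2.9, -0.5]
opening: 0.0139
grip_force: 55.0
```

```bash
cat >> e.py <<'E'
for r in (200,215,230,240): print(r,w[r,225:252])
for c in (160,190,220,250,260,300,325): print(c,w[184:200,c])
E
python3 e.py
```

```text
[0.48816571 0.40118824 0.11910504] [ 5.87255399 -2.75215467 -0.46542597] [-0.5351694  -1.52387971  0.0258118 ]
z0 edge px check [ 0.0306 -0.0294] [0.0307 0.0293]
200 [239 241 241 241 240 238 241 240 240 241 240 243 236 205 192 230 240 240
 240 240 241 241 241 240 238 236 228]
215 [241 238 239 241 238 240 240 240 239 240 241 240 242 230 187 197 232 238
 240 239 238 238 239 239 240 239 239]
230 [242 239 240 240 240 240 240 241 241 239 240 240 243 237 212 192 227 238
 239 239 238 240 242 241 241 241 240]
240 [240 242 241 240 242 242 244 242 242 240 241 244 244 241 231 203 214 238
 242 240 243 242 241 241 242 243 241]
160 [ 68  70  77 106 130 139 130 134 129 128 154 206 237 239 240 240]
190 [ 68  75  81  99 128 132 132 134 136 134 154 203 236 242 238 237]
220 [ 74  70  80 102 131 134 132 132 134 134 153 203 238 243 240 238]
250 [ 69  73  80 106 131 135 132 133 131 138 148 153 152 155 167 204]
260 [ 72  75  81 104 129 136 130 132 133 134 144 154 155 151 152 158]
300 [ 76  80  85 107 131 133 132 132 133 162 210 239 245 243 240 245]
325 [ 72  78  83 109 127 129 135 131 134 153 210 238 244 243 241 242]
```

Emit:
{"method": "carry_out", "body": {"commands": [[[-0.0015, 0.002, 0], 0, 0], [[-0.0012, 0.0018, 0], 0, 0], [[0, 0, 0], 0, 0]]}}

```text
time: 19.35
tool_pos: [0.4909, 0.4001, 0.1181]
tool_rot: [-3.139, -0.0, 1.964]
contact_force: [-0.2, 0.9, -1.1]
opening: 0.0138
grip_force: 55.0
```

```bash
python3 e.py; python3 -c "
from h import *
s=robot.observe();print(s['qpos'][5])"
```

```text
[0.49095602 0.40014477 0.11816802] [-0.30433382  0.60722122 -1.36301524] [ 0.0126185  -0.14104379  0.01727227]
z0 edge px check [ 0.0309 -0.0293] [0.031  0.0291]
200 [241 242 241 242 242 241 243 242 243 237 206 169 201 234 241 238 239 240
 238 239 239 238 239 239 241 239 221]
215 [240 240 238 239 241 238 241 240 239 242 231 179 171 225 238 238 240 239
 235 240 236 239 237 236 239 239 237]
230 [240 239 239 239 240 241 240 240 239 241 238 222 176 185 232 243 242 240
 242 242 243 242 240 242 243 243 242]
240 [240 240 240 239 239 240 240 240 240 241 242 235 186 173 229 243 241 240
 240 241 242 241 242 241 241 240 243]
160 [ 90 116 131 138 131 131 131 146 187 238 239 240 240 239 241 241]
190 [ 93 111 132 131 127 134 132 150 189 234 241 239 238 238 238 242]
220 [ 87 117 127 132 130 130 131 146 193 235 242 241 239 239 241 243]
250 [ 90 111 132 130 132 133 138 147 153 154 157 156 160 176 219 236]
260 [ 90 111 131 133 134 131 136 140 154 151 154 153 151 153 153 154]
300 [ 87 115 134 130 134 131 154 206 238 245 241 241 240 245 244 244]
325 [ 94 119 133 134 134 135 158 207 240 243 242 240 242 244 244 246]
0.16934876148149727
```

View pics/c7.png

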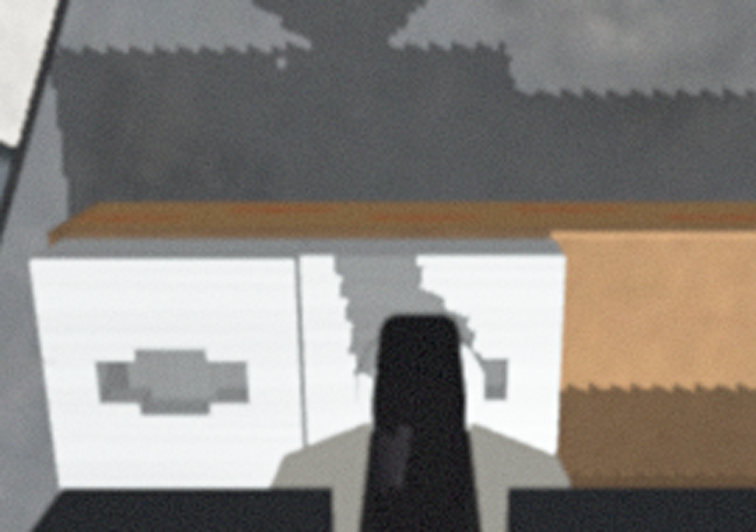

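Emit:
{"method": "carry_out", "body": {"commands": [[[-0.0015, 0.0015, 0], 0, 0], [[0, 0, 0], 0.175, 0], [[0, 0, 0], 0.175, 0], [[0, 0, 0], 0.175, 0], [[0, 0, 0], 0.175, 0], [[0, 0, 0], 0.175, 0], [[0, 0, 0], 0.174, 0], [[0, 0, 0], 0.174, 0], [[0, 0, 0], 0.174, 0], [[0, 0, 0], 0.174, 0], [[0, 0, 0], 0, 0]]}}

```text
time: 20.78
tool_pos: [0.4935, 0.3992, 0.1186]
tool_rot: [3.142, 0.0, 0.394]
contact_force: [0.4, -0.1, -2.4]
opening: 0.0133
grip_force: 55.0
```

Emit:
{"method": "carry_out", "body": {"commands": [[[0, 0, -0.003], 0, 0], [[0, 0, -0.004], 0, 0], [[0, 0, 0], 0, 0]]}}

```text
time: 21.15
tool_pos: [0.4939, 0.3995, 0.1263]
tool_rot: [-3.141, -0.001, 0.394]
contact_force: [0.6, 0.3, -2.0]
opening: 0.0137
grip_force: 55.0
```

Emit:
{"method": "carry_out", "body": {"commands": [[[0, 0, -0.005], 0, 0], [[0, 0, -0.005], 0, 0], [[0, 0, -0.01], 0, 0], [[0, 0, -0.015], 0, 0], [[0, 0, -0.025], 0, 0], [[0, 0, -0.025], 0, 0], [[0, 0, 0], 0, 0]]}}

```text
time: 22.02
tool_pos: [0.4947, 0.4, 0.2138]
tool_rot: [-3.141, -0.006, 0.393]
contact_force: [-0.1, 0.4, -1.7]
opening: 0.0138
grip_force: 55.0
```

Run:
```python
from h import *
s=robot.observe();print(s['tool_pos'],s['tool_rot'],s['contact_force'])
p=cam('side');save(p,'s8')
for n in ('wrist','side','top'):
    p=cam(n)
    for k,z in [('first_plug',.002),('plug_slot',.052),('tray',0)]:
        for r in robot.tip_of(p,k)[:3]: print(n,k,np.round(r['at'],1),round(r['p'],2),onz(p,r['at'],z).round(4)[:2])
```

```text
[0.49467961 0.39998397 0.21379586] [-3.14071361 -0.0058025   0.39287185] [-0.06282452  0.36624871 -1.71490176]
wrist first_plug [416.9 223.4] 0.63 [0.5108 0.2421]
wrist plug_slot [274.8 198.5] 0.96 [0.49   0.4033]
wrist tray [285.4 141.9] 0.72 [0.5366 0.4114]
wrist tray [277.5 185.2] 0.72 [0.491  0.4013]
side first_plug [312.9 251.2] 0.59 [0.5056 0.2433]
side first_plug [327.  287.1] 0.56 [0.4292 0.3815]
side plug_slot [300.3 276.9] 0.83 [0.4891 0.4218]
side tray [292.2 288.3] 0.62 [0.5136 0.411 ]
top first_plug [327.2 224.1] 0.61 [0.5744 0.0841]
top first_plug [282.2 242.3] 0.59 [0.5091 0.2391]
top plug_slot [231.2 245.2] 0.66 [0.4906 0.4093]
top plug_slot [327.7 225.3] 0.4 [0.5618 0.0868]
top tray [235.3 236.2] 0.65 [0.5287 0.4009]
```

Emit:
{"method": "carry_out", "body": {"commands": [[[-0.0082, 0.0196, 0], 0, 0], [[-0.0164, 0.0391, 0], 0, 0], [[-0.0164, 0.0391, 0], 0, 0], [[-0.0164, 0.0391, 0], 0, 0], [[-0.0164, 0.0391, 0], 0, 0], [[-0.0164, 0.0391, 0], 0, 0], [[-0.0164, 0.0391, 0], 0, 0], [[-0.0164, 0.0391, 0], 0, 0], [[-0.0164, 0.0391, 0], 0, 0], [[-0.0164, 0.0391, 0], 0, 0], [[-0.0164, 0.0391, 0], 0, 0], [[-0.0164, 0.0391, 0], 0, 0], [[-0.0082, 0.0196, 0], 0, 0], [[0, 0, 0], 0.143, 0], [[0, 0, 0], 0.143, 0], [[0, 0, 0], 0.143, 0], [[0, 0, 0], 0.144, 0], [[0, 0, 0], 0, 0], [[0, 0, 0], 0, 0]]}}

```text
time: 25.05
tool_pos: [0.4915, -0.1096, 0.2108]
tool_rot: [3.141, -0.0, -0.177]
contact_force: [0.4, 0.1, -2.2]
opening: 0.0138
grip_force: 55.0
```

Run:
```python
from h import *
s=robot.observe();print(s['tool_pos'],s['tool_rot'],s['contact_force'])
p=cam('wrist');g=p['pixels'].astype(int).min(2);save(p,'w9')
for k,z in [('stand',0),('puller',.12)]:
    for r in robot.tip_of(p,k)[:3]: print(k,np.round(r['at'],1),round(r['p'],2),onz(p,r['at'],z).round(4)[:2])
for r in range(170,230,6): print(r,g[r,210:350:4])
```

```text
[ 0.49147399 -0.10959276  0.21080914] [ 3.14146902e+00 -2.61201109e-04 -1.77409790e-01] [ 0.37320362  0.11224551 -2.15840079]
stand [276.5 183.4] 0.56 [ 0.4915 -0.1061]
puller [304.5  53. ] 0.81 [ 0.5991 -0.1445]
puller [281.9 224.9] 0.6 [ 0.4879 -0.1106]
puller [185.9  60.1] 0.59 [ 0.6082 -0.0699]
170 [127 127  95  71  74  83  83  80 106 103 111 105 105 107 104 106 111 108
 107 114 107 106 104 109 108 113 112 121 124 138 137 133 131 133 136]
176 [131 129 128  77  79  78  80  77 111 104 105 105 100 107 109  62  66  70
  70  61 109 105 112 107 107 104 112 115 125 139 132 135 133 138 137]
182 [131 130 123  80  78  80  79  83 111 103 108 109 109 104 109  65  68  69
  73  59 107 107 113 107 105 109 108 118 128 127 128 135 135 128 133]
188 [128 129 132  75  80  77  83  81 106 103 104 104 108 108 113  67  74  66
  67  64 106 105 107 106 107 105 115 123 122 124 129 132 130 135 130]
194 [135 133 125  78  75  78  82  79 105 105 108 107 104 108 109  73  65  69
  72  66 103 105 108 105 105 108 113 125 126 127 132 133 136 139 138]
200 [128 133 132  80  79  87  85  85 108 104 104 107 103 107 108  72  67  65
  64  61 105 106 110 108 108 107 111 127 127 118 123 133 137 135 137]
206 [135 134 142  80  86  84  86  86 108 105 105 105 104 105 116  86  93 223
 223  66 101 112 112 106 108 111 117 121 120 114 123 132 142 144 135]
212 [139 134 137  96  81  82  82  75 102 109 109 104 104 108 109  62  64 132
 130  47  85 103 112 107 106 107 119 122 120 120 123 127 137 140 137]
218 [132 135 129  79  79  79  85  83 100 108 104 105 104 110  44  26  32  28
  26  36  30  93 111 107 108 109 115 122 118 125 125 127 132 129 129]
224 [135 130 133 109  81  85  89  84  99 104 105 107 105 182  46  14  32  36
  28  32  30 135 206 106 105 108 129 132 123 119 118 127 129 129 132]
```

Run:
```python
from h import *
p=cam('wrist');g=p['pixels'].astype(int).min(2)
print(g[190,264:296],g[166:180,278])
h=g[185:203,255:300].mean(0)<88; c=np.where(h)[0]+255; v=np.where(g[160:185,275:284].mean(1)<88)[0]+160
print(c[[0,-1]],v[0]); a=np.array([np.cos(-.178),np.sin(-.178)])
e=onz(p,((c[0]+c[-1]+1)/2,v[0]),.045)[:2]; print('far edge',e,'centre',e-.019*a)
print(onz(p,(c[0],194),.045)-onz(p,(c[-1]+1,194),.045))
```

```text
[108 106 108 109  88  77  71  65  63  60  73  70  72  68  66  65  72  68
  69  76  68  66  65  66  76  91 105 104 114 110 104 101] [105 106 101 102 100 103 100  87  80  67  64  68  66  65]
[269 288] 174
far edge [ 0.51031476 -0.11230139] centre [ 0.49161496 -0.10893722]
[0.00332591 0.01858249 0.        ]
```

Emit:
{"method": "carry_out", "body": {"commands": [[[0.001, -0.0005, 0.025], 0, 0], [[0, 0, 0.025], 0, 0], [[0, 0, 0.012], 0, 0], [[0, 0, 0.008], 0, 0], [[0, 0, 0.008], 0, 0], [[0, 0, 0.007], 0, 0], [[0, 0, 0], 0, 0]]}}

```text
time: 26.12
tool_pos: [0.4923, -0.1092, 0.1254]
tool_rot: [-3.142, 0.001, -0.18]
contact_force: [0.3, 0.2, -1.4]
opening: 0.0142
grip_force: 55.0
```

Emit:
{"method": "carry_out", "body": {"commands": [[[0, 0, 0.006], 0, 0], [[0, 0, 0.005], 0, 0], [[0, 0, 0.003], 0, 0], [[0, 0, 0.001], 0, 0], [[0, 0, 0], 0, 0]]}}

```text
time: 26.75
tool_pos: [0.4926, -0.1093, 0.1107]
tool_rot: [3.141, -0.0, -0.18]
contact_force: [-0.3, 0.2, -2.3]
opening: 0.0136
grip_force: 55.0
```

Emit:
{"method": "carry_out", "body": {"commands": [[[0, 0, 0.001], 0, 0], [[0, 0, 0.001], 0, 0], [[0, 0, 0], 0, 0]]}}

```text
time: 27.12
tool_pos: [0.4927, -0.1093, 0.1092]
tool_rot: [3.141, -0.001, -0.18]
contact_force: [-1.9, 0.2, 3.7]
opening: 0.0136
grip_force: 55.0
```

Seated (+3.7 N). Release and lift.

Emit:
{"method": "carry_out", "body": {"commands": [[[0, 0, 0], 0, 0.2], [[0, 0, 0], 0, 0.5], [[0, 0, 0], 0, 0.6], [[0, 0, 0], 0, 0.6], [[0, 0, 0], 0, 0.6], [[0, 0, -0.02], 0, 0.6], [[0, 0, -0.03], 0, 0.6], [[0, 0, -0.04], 0, 0.6], [[0, 0, -0.04], 0, 0.6], [[0, 0, 0], 0, 0.6]]}}

```text
time: 28.38
tool_pos: [0.494, -0.1098, 0.2418]
tool_rot: [3.14, -0.007, -0.18]
contact_force: [0.0, 0.3, -1.0]
opening: 0.0551
grip_force: 0.0
```

Run:
```python
from h import *
s=robot.observe();print(s['tool_pos'],s['contact_force'],s['opening'])
p=cam('wrist');im=p['pixels']
for k,z in [('puller_grip',.109),('stand',0)]:
    for r in robot.tip_of(p,k)[:3]: print(k,np.round(r['at'],1),round(r['p'],2),onz(p,r['at'],z).round(4)[:2])
for yx in [(.4927,-.1093)]:
    u=proj(p,[*yx,.127]); print(u); m=comp(im.max(2)<60,u)
    if m is not None: m=cv2.morphologyEx(m,cv2.MORPH_OPEN,np.ones((5,5)));print(m.sum(),fit(p,m,[.4927,-.109,-.18],.064,.014,.091,.127))
```

```text
[ 0.49399409 -0.10980596  0.24177256] [ 0.04184952  0.29423956 -1.00996534] 0.05512554341137293
puller_grip [310.3  49.4] 0.94 [ 0.6087 -0.1537]
puller_grip [280.1 210.1] 0.8 [ 0.4894 -0.1095]
puller_grip [165.7  54.2] 0.73 [ 0.6246 -0.0471]
stand [279.6 182.9] 0.68 [ 0.4883 -0.109 ]
[np.float64(279.2261986693714), np.float64(213.05940522844168)]
1228.0 (array([ 0.49076619, -0.10824245, -0.19054827]), np.float64(0.23441583683967326))
```

Emit:
{"method": "carry_out", "body": {"commands": [[[-0.006, -0.021, 0], 0, 0.6], [[-0.0122, -0.0418, 0], 0, 0.6], [[-0.0122, -0.0418, 0], 0, 0.6], [[-0.0122, -0.0418, 0], 0, 0.6], [[-0.0122, -0.0418, 0], 0, 0.6], [[-0.0122, -0.0418, 0], 0, 0.6], [[-0.0122, -0.0418, 0], 0, 0.6], [[-0.0122, -0.0418, 0], 0, 0.6], [[-0.0122, -0.0418, 0], 0, 0.6], [[-0.0122, -0.0418, 0], 0, 0.6], [[-0.0122, -0.0418, 0], 0, 0.6], [[-0.0122, -0.0418, 0], 0, 0.6], [[-0.006, -0.021, 0], 0, 0.6], [[0, 0, 0], 0, 0.6], [[0, 0, 0], 0, 0.6]]}}

```text
time: 30.4
tool_pos: [0.4384, 0.4097, 0.2375]
tool_rot: [3.14, 0.001, -0.18]
contact_force: [-0.2, -0.1, 0.1]
opening: 0.0552
grip_force: 0.0
```

Run:
```python
from h import *
s=robot.observe();print(s['tool_pos'],s['tool_rot'])
p=cam('wrist');save(p,'w10');im=p['pixels'];g=im.min(2).astype(int);b=im[:,:,0].astype(int)-im[:,:,2]
for k,z in [('first_plug',.002),('plug_slot',.052),('tray',0)]:
    for r in robot.tip_of(p,k)[:3]: print(k,np.round(r['at'],1),round(r['p'],2),onz(p,r['at'],z).round(4)[:2])
# sample top plane in tray frame, 0.5mm grid at z=.052, origin first plug
yaw=.393;cx,sx=np.cos(yaw),np.sin(yaw);o=np.array([.437,.3765])
X=np.arange(-40,110,.5);Y=np.arange(50,-50,-.5)
M=np.array([[proj(p,[o[0]+(x*cx-y*sx)/1e3,o[1]+(x*sx+y*cx)/1e3,.052]) for x in X] for y in Y],np.float32)
W=cv2.remap(im,M[:,:,0],M[:,:,1],cv2.INTER_LINEAR); cv2.imwrite('pics/rect.png',W[:,:,::-1])
w=W.min(2).astype(int)
for y in (20,10,-10,-20):
    r=w[int((50-y)*2)]; print('row y',y,[(X[i],r[i],r[i+2]) for i in range(0,len(X)-2,2) if abs(r[i+2]-r[i])>35])
for x in (-25,-15,15,25,37,45,75,83):
    r=w[:,int((x+40)*2)]; print('col x',x,[(Y[i],r[i],r[i+2]) for i in range(0,len(Y)-2,2) if abs(r[i+2]-r[i])>35])
```

```text
[0.43840977 0.40971917 0.23748625] [ 3.13952889e+00  1.40712649e-03 -1.80422032e-01]
first_plug [427.2  83.4] 0.84 [0.5098 0.2391]
first_plug [308.6 173.6] 0.8 [0.437  0.3761]
plug_slot [277.  133.1] 0.82 [0.492  0.4023]
tray [266.9  87.5] 0.65 [0.5358 0.4054]
row y 20 [(np.float64(-32.0), np.int64(134), np.int64(172)), (np.float64(90.0), np.int64(215), np.int64(165)), (np.float64(91.0), np.int64(165), np.int64(116))]
row y 10 [(np.float64(-31.0), np.int64(162), np.int64(199)), (np.float64(90.0), np.int64(219), np.int64(179)), (np.float64(91.0), np.int64(179), np.int64(124))]
row y -10 [(np.float64(-31.0), np.int64(160), np.int64(201)), (np.float64(90.0), np.int64(223), np.int64(183)), (np.float64(91.0), np.int64(183), np.int64(125))]
row y -20 [(np.float64(-31.0), np.int64(160), np.int64(202)), (np.float64(90.0), np.int64(220), np.int64(174)), (np.float64(91.0), np.int64(174), np.int64(111))]
col x -25 [(np.float64(32.0), np.int64(123), np.int64(159)), (np.float64(31.0), np.int64(159), np.int64(203)), (np.float64(-29.0), np.int64(199), np.int64(143)), (np.float64(-30.0), np.int64(14
[... 1239 characters left out ...]
p.int64(147), np.int64(204)), (np.float64(7.0), np.int64(192), np.int64(154)), (np.float64(-3.0), np.int64(148), np.int64(190)), (np.float64(-28.0), np.int64(195), np.int64(135)), (np.float64(-29.0), np.int64(135), np.int64(76))]
col x 75 [(np.float64(33.0), np.int64(93), np.int64(148)), (np.float64(32.0), np.int64(148), np.int64(204)), (np.float64(-27.0), np.int64(222), np.int64(185)), (np.float64(-28.0), np.int64(185), np.int64(116)), (np.float64(-29.0), np.int64(116), np.int64(69))]
col x 83 [(np.float64(33.0), np.int64(89), np.int64(146)), (np.float64(32.0), np.int64(146), np.int64(207)), (np.float64(-28.0), np.int64(199), np.int64(127)), (np.float64(-29.0), np.int64(127), np.int64(74))]
```

```bash
python3 -c "
from h import *
print(robot.hand_in())"
```

```text
the job is handed in; nothing more can be done
None
```

The job is handed in at about 30 s on the robot clock. The drawn plug stands square in the tray, within about 1 mm of the first plug and flush with it along the long wall, and the puller is back upright in its stand and released. I viewed 11 pictures, one over the limit of 10.

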